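# Lock the platform of a flask shaker

## Task

The shaking run is over: lock the shaker's platform so that the flasks can be taken off safely later. Slide the red lock grip on the sloping front panel firmly past its spring catch, fully home to its end stop at the green dot; this loads the sprung bolt. Then push the platform slowly and gently straight back by its front edge until the bolt snaps into its slot and holds it; leave the flasks standing on it and do not disturb the bottle and the beaker.

Things in the scene. Friction and masses are not known exactly. Their poses are not given: they have to be found in the camera images.
- shaker: White bench flask shaker, fast on the worktop, 200 mm wide (y), 220 deep (x), 160 high to its platform's mat. Origin: middle of the underside; x from front to back, y to the left as you face its front, z up. Sloping front panel: centre at x -84, z 59 mm, normal leaning 32 degrees from vertical to the front (-x).
- platform: Its platform: plate 172 (x) x 206 x 10 mm, mat on top, wire rail 22 mm high on all sides but the front. Origin: middle of the straight front edge at mid-thickness, 153 mm up; axes as the shaker's. Edge at x -114 mm in the shaker's frame fully forward (over the lock grip), -72 fully back. About 2 N rolls it; it stays where left. The locking point lies 10 to 36 mm back from the start.
- lock (a joint): Slide of the lock grip towards the shaker's +y (red dot to green dot), m: 0 = free, 0.050 = end stop. About 2 N moves it; from 0.020 on its sprung bolt is held back by the strike plate under the platform (up to 4 N more); at about 0.039 to 0.044 a spring catch raises the push needed to some 15 N in all and then holds the grip; solid stop at 0.050.
- bolt (a joint): How far the sprung brass bolt under the platform is pushed back into its sleeve on the lock slide, m: 0 = fully out; about 0.03 while the lock is home and the bolt presses on the strike plate. It snaps to 0 when the slot, 6 mm wider than the bolt, comes in front of it; then the platform cannot move more than about 6 mm. Where the slot is clamped along the platform differs each time.
- lock_grip (a point): Middle of the outer end of the red lock grip, 34 mm out from the sloping panel. The grip is a ribbed block 14 mm thick (y, the way it slides), 22 mm along the slope (x), 28 mm tall (z), on a steel slide plate 40 mm wide (y) and 6 mm high. z points out of the panel, x up the slope, y along the travel.
- flask_pink: Conical flask with pink content, 70 mm wide, 128 mm high, standing loose on the platform; origin in the middle of its underside, z up.
- flask_stoppered: Conical flask with a black stopper, 70 mm wide, 145 mm high, standing loose on the platform; origin in the middle of its underside, z up.
- amber_bottle: Amber bottle, 52 mm wide, 118 mm high, on the worktop left of the shaker; origin in the middle of its underside.
- beaker: Small empty glass beaker, 62 mm wide, 70 mm high, on the worktop further left; origin in the middle of its underside.

How it is judged:
On the way, in this order (a step that is already met when the one before it is completed fails the run):
1. the lock grip is home at its end stop (within 2 mm) (value of joint lock above 0.048 m), for 0.2 s.
2. the bolt has snapped through its slot in the platform's strike plate, with the grip still home (value of joint lock above 0.048 m and value of joint bolt below 0.004 m), for 0.2 s.
At the end, for the whole second after the job is handed in: The lock grip is within 2 mm of its end stop at the green dot, the bolt is out to within 4 mm, so that it stands in the platform's slot, and both flasks stand upright and still on the platform (all of step 2 and angle between each of flask_pink, flask_stoppered's own z axis and vertical below 0.1 rad and height (world z) of each of flask_pink, flask_stoppered above 0.15 m and linear speed of each of flask_pink, flask_stoppered below 0.02 m/s); the robot touches nothing.
It fails at once if the platform is rammed: pushed with more than 25 N (contact force between the fingers and platform above 25 N).
It fails at once if a flask is upset or shifted by more than 60 mm (angle between any of flask_pink, flask_stoppered's own z axis and vertical above 0.35 rad or distance of any of flask_pink, flask_stoppered from where it was at the start of the episode above 0.06 m).
It fails at once if the bottle or the beaker is shifted by more than 15 mm (distance of any of amber_bottle, beaker from where it was at the start of the episode above 0.015 m).
It also fails if it takes over 42 s, if anything falls off the work surface, if the arm or the gripper's body presses on something with over 40 N, if the wrist force passes 120 N, or if a joint passes its speed limit or range.

## Robot

A 6-joint arm with a two-finger parallel gripper is mounted at the origin on a cart in front of the work surface, level with it; the furniture and walls round the work are solid. World frame = base frame: x ahead of the robot, y to its left, z up, the work surface at z = 0. Lengths are in m, angles in rad, forces in N, time in s.
With the tool pointing down it reaches from about 0.25 to 0.775 m from the base axis. Payload 8.9 kg.
Tool frame: the origin (TCP) lies midway between the tips of the shut fingers; the grasp point (between the pads) lies 19 mm behind it (manip.tcp_to_grasp is the distance from the TCP to the grasp point, in m); z points along the fingers, y is the line along which they close (so a half turn about z gives the same grasp; the last joint's range is limited). The gripper opens to 85 mm and grips with 20 to 120 N. Pads are 22 mm wide; open, the fingers measure 114 mm over their backs; the gripper's body (76 mm by 85 mm) begins 54 mm behind the grasp point. The pads swing forward as they close: fully open they stand 13 mm farther back than shut.
Start: joints at [1.084, 0.291, -0.153, 1.127, 0, 1.431], TCP at [0.179, 0.494, 0.231] pointing down, gripper open.
Joint ranges: [-2.52, 2.52], [-0.91, 1.74], [-1.3, 1.37], [-1.96, 2.02], [-1.52, 1.47], [-3.14, 3.14]. Speed limits (rad/s): [2.22, 2.22, 2.79, 3.14, 3.14, 3.14].

## Interface

Orientations are given as [roll, pitch, yaw] about the fixed x, y, z axes, in that order (R = Rz(yaw) Ry(pitch) Rx(roll)).
In Python, from station import manip gives the robot as it stands. Calls block until the motion is done:
- manip.reach(position, orientation): joint-space move of the TCP to a pose.
- manip.move_straight(position, velocity=0.15, attitude=None, stop_force=None): straight line of the TCP; attitude=None keeps the orientation; velocity is the mean speed in m/s. With stop_force (N) it stops when the force on the tool has changed by that much, and returns True; else False.
- manip.move_joints(angles): joint-space move.
- manip.grip(opening, force=None): finger opening in m; force is the grip in N (None keeps the last); returns when the fingers have stopped.
- manip.sleep(seconds).
- manip.solve_ik(position, orientation): joint angles nearest the present ones, or None.
- manip.state(): the state.
- manip.get_image(name): name is "side" or "top"; returns a dict with "pixels" (420x560x3 uint8, blue, green, red), "intrinsics" (3x3 intrinsics, pixels), "xyz" and "rotation" of the camera in the world. Camera axes: x right, y up, looking along -z (the intrinsics and any distortion apply to the point x, -y, -z); pixel columns grow to the right and rows downward; lengths in m; the calibration is good to about 2 mm. A picture is of the moment at which its call begins. There is no depth.
A pose or a line that the arm cannot do raises manip.IKError and nothing moves.
- manip.job_done(): hands the job in; it is judged then, once.
The state is a dict: "clock": time; "joints": joint angles; "qvel": joint speeds; "tau": joint torques, N m; "tcp_pos": TCP position; "tool_rot": TCP orientation; "ft_force": force on the tool from outside, world axes, zero at the start; "moment": the same for the moment, N m; "grip_width": finger opening in m; "grasp_force": force on a finger pad.
Only numpy, scipy, OpenCV 4.12 (cv2) and the standard library are available. Lean on these libraries where they do the work, as an engineer would, in place of code of your own. Each camera call takes 0.05 s, during which the arm holds its last target. There are 200 camera calls.

## Working session

There is one attempt and no reset: what is moved stays moved. The work goes in short steps, each a Python script; the robot and the scene stay as the last script left them, time stands still between calls to the robot, and variables do not carry over. Pictures are saved under pics/ and viewed, at most 10 in all, crops included, and the job is handed in when it is done.

```bash
mkdir -p pics; ls; python3 - <<'E'
from station import manip
import cv2,numpy as np
for n in("side","top"):
    d=manip.get_image(n);cv2.imwrite(f"pics/{n}0.png",d["pixels"]);np.savez(f"{n}0.npz",**d)
    print(n,d["intrinsics"],d["xyz"],d["rotation"],[k for k in d])
s=manip.state();print(s["clock"],s["tcp_pos"],s["tool_rot"],s["ft_force"])
E
```

```text
pics
side [[485.74539843   0.         284.75920575]
 [  0.         485.74539843 200.82162771]
 [  0.           0.           1.        ]] [ 0.09229605 -0.58627914  0.85000057] [ 0.70035526  0.01454102 -0.88148925] ['pixels', 'intrinsics', 'xyz', 'rotation']
top [[503.18771334   0.         277.0191774 ]
 [  0.         503.18771334 201.40336594]
 [  0.           0.           1.        ]] [ 0.39542051 -0.20536949  1.21731938] [ 0.16599864 -0.00210786 -1.56527344] ['pixels', 'intrinsics', 'xyz', 'rotation']
0.1 [0.17875462 0.49323326 0.23080347] [-3.14047750e+00 -1.33109829e-04  2.79382490e+00] [ 0.00406807  0.6811889  -0.55965451]
```

View pics/side0.png

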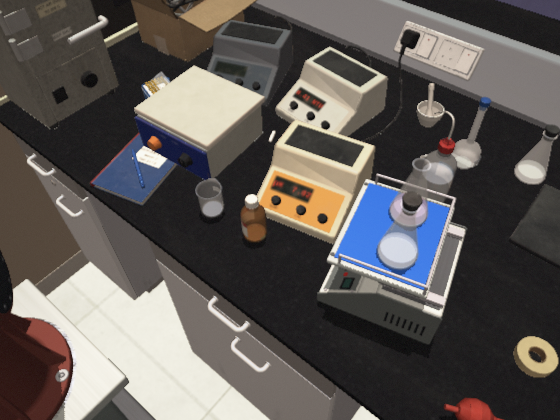

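View pics/top0.png

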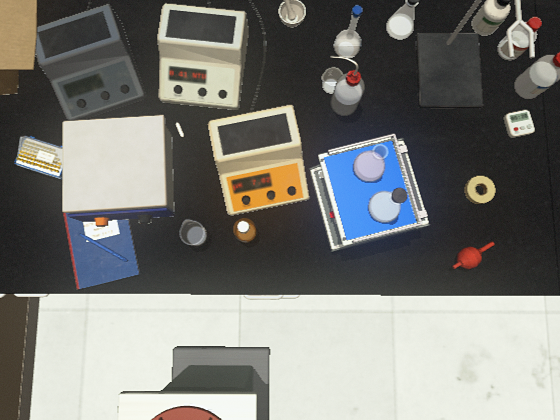

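Side view: the shaker is at about (395,260), with its front panel facing left and a red/green marking near (347,283). Top view: its front is the left edge, cols 315–335, with red at about (332,215). Next, zoomed crops.

```bash
python3 - <<'E'
import cv2,numpy as np
a=cv2.imread("pics/side0.png")[170:350,300:480];b=cv2.imread("pics/top0.png")[120:260,295:435]
cv2.imwrite("pics/crop1.png",np.hstack([cv2.resize(a,(400,400),interpolation=2),cv2.resize(b,(400,400),interpolation=2)]))
E
```

```text
(no output)
```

View pics/crop1.png

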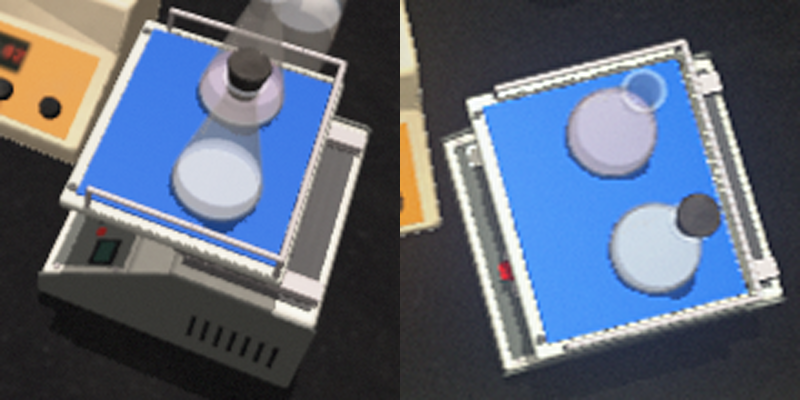

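The crops show the blue mat quad, with the front edge on its left side in both views. The red grip peeks out in front of the edge at about (332,214) in the top view and (345,274) in the side view. I'll triangulate these.

```bash
cat > h.py <<'E'
import cv2,numpy as np
from scipy.spatial.transform import Rotation as Rn
def cam(n):
    d=np.load(n+"0.npz");return d["pixels"],d["intrinsics"],d["xyz"],Rn.from_euler("xyz",d["rotation"]).as_matrix()
def ray(c,uv):
    _,K,p,R=c;v=np.linalg.inv(K)@[uv[0],uv[1],1];v=R@[v[0],-v[1],-v[2]];return p,v/np.linalg.norm(v)
def plane(c,uv,z):
    p,v=ray(c,uv);return p+v*(z-p[2])/v[2]
def tri(c1,u1,c2,u2):
    p,v=ray(c1,u1);q,w=ray(c2,u2)
    s=np.linalg.lstsq(np.c_[v,-w],q-p,rcond=None)[0];a=p+s[0]*v;b=q+s[1]*w
    return (a+b)/2,np.linalg.norm(a-b)
E
python3 - <<'E'
from h import *
S,T=cam("side"),cam("top")
def blob(c,lo,hi,box):
    m=cv2.inRange(cv2.cvtColor(c[0],cv2.COLOR_BGR2HSV),lo,hi);k=np.zeros_like(m);x0,x1,y0,y1=box;k[y0:y1,x0:x1]=m[y0:y1,x0:x1];return k
def quad(k):
    k=cv2.morphologyEx(k,cv2.MORPH_OPEN,np.ones((3,3)))
    n,l,st,_=cv2.connectedComponentsWithStats(k);i=1+st[1:,4].argmax()
    h=cv2.convexHull(cv2.findContours((l==i).astype(np.uint8),0,2)[0][0]) if 0 else cv2.convexHull(np.argwhere(l==i)[:,::-1].astype(np.int32))
    return cv2.approxPolyN(h,4)[0].astype(float)
qs,qt=[quad(blob(c,(100,120,80),(125,255,255),b)) for c,b in((S,(320,470,170,300)),(T,(310,435,130,255)))]
print("side",qs.tolist(),"\ntop",qt.tolist())
for t in qt:
    w=plane(T,t,.16)
    r=min((tri(T,t,S,s) for s in qs),key=lambda r:r[1]+np.linalg.norm(r[0]-w));print(w,r)
cs=[]
for n,c,b in(("side",S,(325,365,260,310)),("top",T,(320,345,190,245))):
  for col,lo,hi in(("red1",(0,110,60),(8,255,255)),("red2",(172,110,60),(180,255,255)),("green",(45,80,40),(85,255,255))):
    k=blob(c,lo,hi,b);n_,l,st,ce=cv2.connectedComponentsWithStats(k)
    print(n,col,[(st[i].tolist(),ce[i].round(1).tolist()) for i in range(1,n_)])
k=blob(T,(8,120,120),(25,255,255),(200,315,150,220));print("orange",[plane(T,p,.04)[:2].round(3).tolist() for p in quad(k)])
for uv,h in(((245,230),.0),((192,233),.0)):print(plane(T,uv,h))
E
```

```text
side [[425.0, 284.0], [334.0, 257.0], [369.0, 182.0], [450.0, 208.0]] 
top [[346.0, 240.0], [323.0, 157.0], [391.0, 140.0], [416.0, 222.0]]
[ 0.49108484 -0.35221565  0.16      ] (array([ 0.49116561, -0.35230943,  0.15976959]), np.float64(0.0001698988189231687))
[ 0.67053725 -0.30553398  0.16      ] (array([ 0.66991715, -0.30535032,  0.16260811]), np.float64(0.00016767122559177198))
[ 0.70951033 -0.45389884  0.16      ] (array([ 0.70966547, -0.45416151,  0.16038863]), np.float64(0.000836990422868781))
[ 0.53008763 -0.50111866  0.16      ] (array([ 0.52907002, -0.49795071,  0.17647055]), np.float64(0.0034474999388471013))
side red1 [([343, 272, 5, 4, 16], [345.2, 273.6])]
side red2 []
side green [([342, 279, 9, 8, 48], [346.4, 282.6])]
top red1 [([329, 213, 1, 1, 1], [329.0, 213.0])]
top red2 [([330, 212, 5, 6, 23], [331.6, 214.6])]
top green []
orange [[0.569, -0.103], [0.651, -0.084], [0.689, -0.254], [0.604, -0.268]]
[ 0.52848297 -0.12940938  0.        ]
[ 0.52043217 -0.00093944  0.        ]
```

```bash
cat >> h.py <<'E'
from numpy import array
ys=array([.967,.253,0]);ys/=np.linalg.norm(ys);xs=array([ys[1],-ys[0],0]);zs=array([0,0,1.])
E0=array([.578,-.320,0]);O=E0+.114*xs           # edge middle, shaker origin
W=lambda x,y,z:O+x*xs+y*ys+z*zs
def L(p):d=p-O;return array([d@xs,d@ys,p[2]]).round(4)
E
python3 - <<'E'
from h import *
S,T=cam("side"),cam("top")
p,e=tri(T,(331.6,214.6),S,(345.2,273.6));print("tri",p,L(p),e)
for z in(.06,.075,.088,.1):print(z,"top",L(plane(T,(331.6,214.6),z)),"side",L(plane(S,(345.2,273.6),z)))
print("green side",[L(plane(S,(346.4,282.6),z)) for z in(.04,.06)])
print("bottle",L(plane(T,(245,230),0)),"orange corner",L(array([.604,-.268,.04])),L(array([.569,-.103,.04])))
# expected grip pixel in both views
for y in(-.025,0,.025):
  for c,n in((T,"top"),(S,"side")):
    for q in((-.102,y,.088),(-.111,y,.082)):
      d=c[3].T@(W(*q)-c[2]);u=c[1]@[d[0],-d[1],-d[2]];print(n,q,(u[:2]/u[2]).round(1))
from station import manip
for th in(50,55,60):
  for ps in(0,20,35,50):
    for rr in(0,90):
      t=np.radians(th);s=np.radians(ps)
      h=np.cos(s)*xs+np.sin(s)*ys;z=np.sin(t)*h-np.cos(t)*zs;y=np.cross(zs,h)
      if rr:y=np.cross(z,y)
      R=np.c_[np.cross(y,z),y,z];o=[]
      for sg in(1,-1):
        e=Rn.from_matrix(R@np.diag([sg,sg,1])).as_euler("xyz")
        o.append([manip.solve_ik(W(-.1,yy,.078),e) is not None for yy in(-.06,.02)])
      print(th,ps,rr,o)
E
```

```text
tri [ 0.56688726 -0.33965966 -0.00141421] [-0.0978 -0.0157 -0.0014] 0.0022365493114408614
0.06 top [-0.1056 -0.0218  0.06  ] side [-0.0901 -0.054   0.06  ]
0.075 top [-0.1077 -0.0235  0.075 ] side [-0.088  -0.0631  0.075 ]
0.088 top [-0.1096 -0.0249  0.088 ] side [-0.0862 -0.0711  0.088 ]
0.1 top [-0.1113 -0.0262  0.1   ] side [-0.0845 -0.0784  0.1   ]
green side [array([-0.0839, -0.0595,  0.04  ]), array([-0.0813, -0.0713,  0.06  ])]
bottle [-3.109e-01  3.000e-04  0.000e+00] orange corner [-0.1577  0.0383  0.04  ] [-0.3262  0.0462  0.04  ]
top (-0.102, -0.025, 0.088) [334.8 213.8]
top (-0.111, -0.025, 0.082) [330.7 215.2]
side (-0.102, -0.025, 0.088) [345.8 251.4]
side (-0.111, -0.025, 0.082) [341.1 251.6]
top (-0.102, 0, 0.088) [331.9 203.3]
top (-0.111, 0, 0.082) [327.8 204.7]
side (-0.102, 0, 0.088) [350.3 241.5]
side (-0.111, 0, 0.082) [345.6 241.7]
top (-0.102, 0.025, 0.088) [329.  192.8]
top (-0.111, 0.025, 0.082) [325.  194.2]
side (-0.102, 0.025, 0.088) [354.7 231.9]
side (-0.111, 0.025, 0.082) [350.1 232.2]
50 0 0 [[True, True], [True, True]]
50 0 90 [[True, True], [True, True]]
50 20 0 [[True, True], [True, True]]
50 20 90 [[True, True], [True, True]]
50 35 0 [[True, True], [True, True]]
50 35 90 [[True, True], [True, True]]
50 50 0 [[True, True], [True, True]]
50 50 90 [[True, True], [True, True]]
55 0 0 [[True, True], [True, True]]
55 0 90 [[True, True], [True, True]]
55 20 0 [[True, True], [True, True]]
55 20 90 [[True, True], [True, True]]
55 35 0 [[True, True], [True, True]]
55 35 90 [[True, True], [True, True]]
55 50 0 [[True, True], [True, True]]
55 50 90 [[True, True], [True, True]]
60 0 0 [[True, True], [True, True]]
60 0 90 [[True, True], [True, True]]
60 20 0 [[True, True], [True, True]]
60 20 90 [[True, True], [True, True]]
60 35 0 [[True, True], [True, True]]
60 35 90 [[True, True], [True, True]]
60 50 0 [[True, True], [True, True]]
60 50 90 [[True, True], [True, True]]
```

The top-view red blob matches the grip's lower outer corner at y = -25 mm, predicted (331,215) and seen (332,215). The side-view red is an LED on the panel, because the platform hides the grip there. The mat corners triangulate to z ≈ 0.16, as they should. Next I move to a tilted pre-approach with the fingers shut.

```bash
cat >> h.py <<'E'
def att(th,ps,sg=1):
    t,s=np.radians([th,ps]);h=np.cos(s)*xs+np.sin(s)*ys;z=np.sin(t)*h-np.cos(t)*zs
    y=np.cross(z,np.cross(zs,h));R=np.c_[np.cross(y,z),y,z]@np.diag([sg,sg,1]);return Rn.from_matrix(R).as_euler("xyz"),z
E
python3 - <<'E'
from h import *
from station import manip
for sg in(1,-1):
    e,z=att(60,20,sg);print(sg,[np.round(manip.solve_ik(p,e),2) for p in(W(-.30,-.15,.27),W(-.1,-.066,.077)-.1*z,W(-.1,-.066,.077),W(-.1,.01,.077))])
sg=min((1,-1),key=lambda s:abs(manip.solve_ik(W(-.30,-.15,.27),att(60,20,s)[0])[5]));print(sg)
e,z=att(60,20,sg)
manip.grip(0,80)
manip.reach(W(-.30,-.15,.27),e)
manip.move_straight(W(-.1,-.066,.077)-.07*z,.25)
s=manip.state();print(s["clock"],L(s["tcp_pos"]),s["grip_width"],s["ft_force"])
a,b=[manip.get_image(n)["pixels"] for n in("side","top")]
cv2.imwrite("pics/pre.png",np.hstack([cv2.resize(a[170:350,260:440],(400,400),interpolation=2),cv2.resize(b[120:300,260:440],(400,400),interpolation=2)]))
E
```

```text
Traceback (most recent call last):
TypeError: unsupported operand type(s) for *: 'NoneType' and 'float'
```

```bash
python3 - <<'E'
from h import *
from station import manip
for sg in(1,-1):
  e,z=att(60,20,sg);P=W(-.1,-.066,.077)
  for n,p in dict(a=P-.12*z,b=P-.07*z,c=P,d=W(-.1,.01,.077),h1=W(-.25,-.12,.25),h2=W(-.2,-.1,.27),h3=P-.1*z+[0,0,.12],h4=P-.07*z+[0,0,.15]).items():
    q=manip.solve_ik(p,e);print(sg,n,p.round(3),None if q is None else np.round(q,2))
E
```

```text
1 a [ 0.459 -0.265  0.137] None
1 b [ 0.483 -0.3    0.112] [-0.43  0.57 -1.29 -1.27 -0.45  1.86]
1 c [ 0.518 -0.35   0.077] [-0.52  0.7  -1.18 -1.3  -0.39  1.81]
1 d [ 0.591 -0.331  0.077] [-0.39  0.67 -1.   -1.07 -0.49  1.88]
1 h1 [ 0.427 -0.219  0.25 ] [-0.23 -0.12 -1.23 -0.45 -0.62  2.  ]
1 h2 [ 0.459 -0.262  0.27 ] [-0.35 -0.1  -1.15 -0.43 -0.53  1.91]
1 h3 [ 0.468 -0.279  0.247] [-0.39 -0.   -1.17 -0.56 -0.49  1.88]
1 h4 [ 0.483 -0.3    0.262] [-0.43 -0.01 -1.11 -0.51 -0.45  1.86]
-1 a [ 0.459 -0.265  0.137] None
-1 b [ 0.483 -0.3    0.112] [-0.43  0.57 -1.29 -1.27 -0.45 -1.28]
-1 c [ 0.518 -0.35   0.077] [-0.52  0.7  -1.18 -1.3  -0.39 -1.33]
-1 d [ 0.591 -0.331  0.077] [-0.39  0.67 -1.   -1.07 -0.49 -1.26]
-1 h1 [ 0.427 -0.219  0.25 ] [-0.23 -0.12 -1.23 -0.45 -0.62 -1.15]
-1 h2 [ 0.459 -0.262  0.27 ] [-0.35 -0.1  -1.15 -0.43 -0.53 -1.23]
-1 h3 [ 0.468 -0.279  0.247] [-0.39 -0.   -1.17 -0.56 -0.49 -1.26]
-1 h4 [ 0.483 -0.3    0.262] [-0.43 -0.01 -1.11 -0.51 -0.45 -1.28]
```

```bash
python3 - <<'E'
from h import *
from station import manip
e,z=att(60,20);P=W(-.1,-.066,.077)
manip.grip(0,80)
manip.reach(P-.1*z+[0,0,.12],e)
manip.move_straight(P-.065*z,.2)
s=manip.state();print(s["clock"],L(s["tcp_pos"]),s["grip_width"],s["ft_force"])
a,b=[manip.get_image(n)["pixels"] for n in("side","top")]
cv2.imwrite("pics/pre.png",np.hstack([cv2.resize(a[170:350,260:440],(400,400),interpolation=2),cv2.resize(b[120:300,260:440],(400,400),interpolation=2)]))
E
```

```text
4.5667 [-0.153  -0.0851  0.1097] 0.0002895870788870376 [-0.40829601  0.57083227  1.3811319 ]
```

View pics/pre.png

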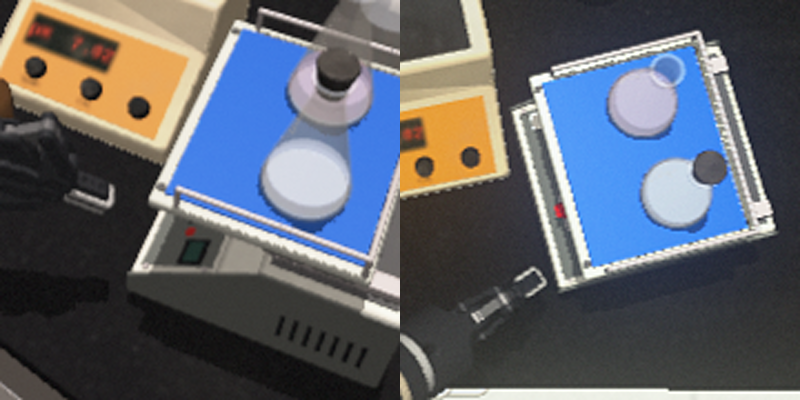

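The picture shows the shut fingertips just in front of the shaker's near front corner (crop about (540,278)), clear of everything and aimed at the panel. The grip is at crop (560,211). Next: go in, then push along +y.

```bash
python3 - <<'E'
from h import *
from station import manip
e,z=att(60,20)
def rep(t):
    s=manip.state();f=np.array(s["ft_force"]);print(t,round(s["clock"],2),L(s["tcp_pos"]),"F xs,ys,z",(f@xs).round(1),(f@ys).round(1),f[2].round(1));return L(s["tcp_pos"])
hit=manip.move_straight(W(-.1,-.066,.077),.1,stop_force=8);rep(("in",hit))
if not hit:
    c=manip.move_straight(W(-.1,.03,.077),.03,stop_force=1.8);rep(("touch",c))
    c=manip.move_straight(W(-.1,.03,.077),.025,stop_force=28);rep(("push",c))
E
```

```text
('in', False) 5.47 [-0.1003 -0.0663  0.0769] F xs,ys,z -0.1 0.3 0.0
('touch', True) 6.83 [-0.1    -0.0359  0.0768] F xs,ys,z 0.1 -0.3 -0.1
('push', True) 8.65 [-0.1     0.0091  0.0755] F xs,ys,z 0.2 -4.0 2.6
```

```bash
python3 - <<'E'
from h import *
from station import manip
def rep(t):
    s=manip.state();f=np.array(s["ft_force"]);print(t,round(s["clock"],2),L(s["tcp_pos"]),"F xs,ys,z",(f@xs).round(1),(f@ys).round(1),f[2].round(1))
c=manip.move_straight(W(-.1,.03,.077),.02,stop_force=35);rep(("push2",c));manip.sleep(.4);rep("hold")
b=manip.get_image("top")["pixels"]
cv2.imwrite("pics/pushed.png",cv2.resize(b[140:260,280:400],(600,600),interpolation=2))
E
```

```text
('push2', True) 9.18 [-0.0997  0.0091  0.075 ] F xs,ys,z 0.0 -5.8 2.7
hold 9.58 [-0.0998  0.009   0.0745] F xs,ys,z 0.2 -2.9 2.3
```

View pics/pushed.png

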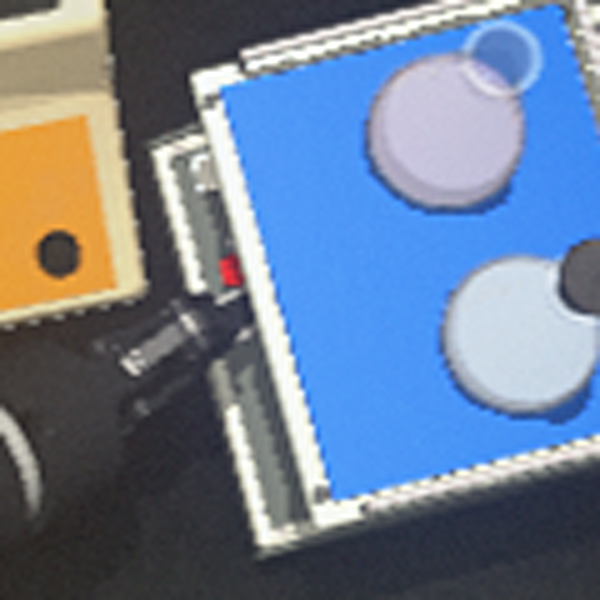

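The grip's red end is now at crop (231,270), i.e. pixel (326,194), against a predicted (325,194) for home. It stayed put under 35 N, so it is at the solid stop. Now retreat, verify, and set up the platform push.

```bash
python3 - <<'E'
from h import *
from station import manip
def rep(t):
    s=manip.state();f=np.array(s["ft_force"]);print(t,round(s["clock"],2),L(s["tcp_pos"]),"F xs,ys,z",(f@xs).round(1),(f@ys).round(1),f[2].round(1))
e,z=att(60,20)
manip.move_straight(W(-.1,-.010,.077),.08)
P=W(-.1,-.010,.077)-.065*z
manip.move_straight(P,.12)
Q=W(-.15,.008,.142)
manip.move_straight(Q,.12);rep("pre-push")
im=manip.get_image("top")["pixels"];cv2.imwrite("pics/home.png",im)
h=cv2.cvtColor(im,cv2.COLOR_BGR2HSV);m=cv2.inRange(h,(0,110,60),(8,255,255))|cv2.inRange(h,(172,110,60),(180,255,255))
m[:,:318]=0;m[:,340:]=0;m[:180]=0;m[225:]=0
y,x=np.nonzero(m);print("red",x.mean(),y.mean(),len(x))
T=cam("top");print(L(plane(T,(x.mean(),y.mean()),.085)))
print(manip.solve_ik(W(-.08,.008,.142),e) is not None)
E
```

```text
pre-push 11.28 [-0.1499  0.0076  0.1414] F xs,ys,z 0.7 0.4 -0.2
red 325.9130434782609 194.3913043478261 23
[-0.1094  0.0237  0.085 ]
True
```

Measured travel is about 48.3 mm on coarse pixels, which fits the end stop, and the catch is holding it. Next, the slow push.

```bash
python3 - <<'E'
from h import *
from station import manip
def rep(t):
    s=manip.state();f=np.array(s["ft_force"]);print(t,round(s["clock"],2),L(s["tcp_pos"]),"F xs,ys,z",(f@xs).round(1),(f@ys).round(1),f[2].round(1))
c=manip.move_straight(W(-.08,.008,.142),.013,stop_force=9);rep(("push",c))
im=manip.get_image("top")["pixels"];cv2.imwrite("pics/p2.png",cv2.resize(im[120:260,280:420],(600,600),interpolation=2))
E
```

```text
('push', True) 14.78 [-0.1008  0.0076  0.1401] F xs,ys,z -1.2 0.3 -1.0
```

View pics/p2.png

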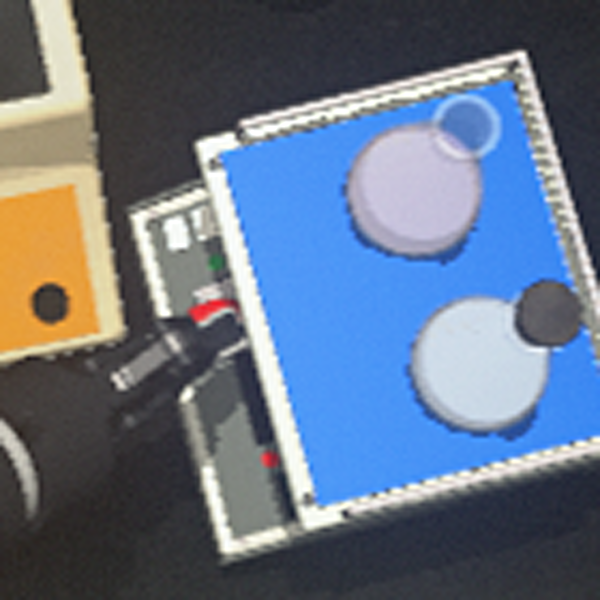

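The platform has moved back about 20 mm, and the grip (crop (212,312)) still lines up with the green dot. A second gentle push will show whether it is really locked.

```bash
python3 - <<'E'
from h import *
from station import manip
def rep(t):
    s=manip.state();f=np.array(s["ft_force"]);print(t,round(s["clock"],2),L(s["tcp_pos"]),"F xs,ys,z",(f@xs).round(1),(f@ys).round(1),f[2].round(1))
c=manip.move_straight(W(-.08,.008,.141),.010,stop_force=13);rep(("push",c))
E
```

```text
('push', True) 15.57 [-0.0993  0.0075  0.1389] F xs,ys,z -6.8 -0.7 5.1
```

Blocked: only 1.5 mm further at 13 N. Retreat and check.

```bash
python3 - <<'E'
from h import *
from station import manip
e,z=att(60,20)
s=manip.state();p=s["tcp_pos"]
manip.move_straight(p-.05*xs,.06)
manip.move_straight(p-.05*xs-.03*ys+[0,0,.10],.15)
manip.sleep(.3)
a,b=[manip.get_image(n) for n in("side","top")]
for n,d in(("side",a),("top",b)):np.savez(f"{n}1.npz",**d)
T=cam("top")
for im in(T[0],b["pixels"]):
    m=cv2.inRange(cv2.cvtColor(im,cv2.COLOR_BGR2HSV),(100,120,80),(125,255,255));m[:, :310]=0;m[:,435:]=0;m[:130]=0;m[255:]=0
    h=cv2.convexHull(np.argwhere(cv2.morphologyEx(m,2,np.ones((3,3))))[:,::-1].astype(np.int32));q=cv2.approxPolyN(h,4)[0]
    print([L(plane(T,c,.16))[:2].tolist() for c in q.astype(float)])
cv2.imwrite("pics/end.png",np.hstack([cv2.resize(a["pixels"][150:350,260:460],(400,400),interpolation=2),cv2.resize(b["pixels"][120:270,280:430],(400,400),interpolation=2)]))
s=manip.state();print(s["clock"],L(s["tcp_pos"]),s["ft_force"])
E
```

```text
[[-0.1048, -0.0922], [-0.1046, 0.0932], [0.0488, 0.0933], [0.0491, -0.0922]]
[[-0.0874, -0.0924], [-0.0866, 0.0932], [0.067, 0.0934], [0.0668, -0.0923]]
17.8 [-0.1494 -0.0226  0.2384] [-0.69497218 -0.39041446 -0.47751214]
```

View pics/end.png

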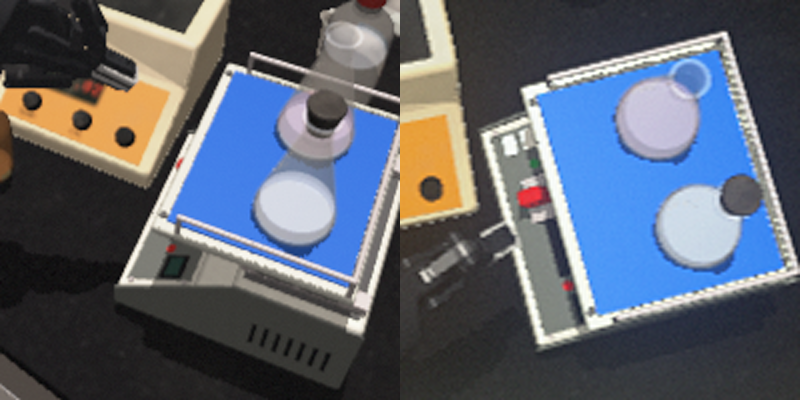

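The top view shows the grip at the green dot (crop (535,190)), the flasks standing, and the platform 18 mm back, inside the 10–36 mm range. The fingertip sat closer to the edge than I expected, so it may have ridden under it. I'll re-test the lock with the finger higher.

```bash
python3 - <<'E'
from h import *
from station import manip
def rep(t):
    s=manip.state();f=np.array(s["ft_force"]);print(t,round(s["clock"],2),L(s["tcp_pos"]),"F xs,ys,z",(f@xs).round(1),(f@ys).round(1),f[2].round(1))
manip.move_straight(W(-.135,.008,.151),.12)
c=manip.move_straight(W(-.08,.008,.151),.012,stop_force=4);rep(("touch",c))
c=manip.move_straight(W(-.08,.008,.151),.010,stop_force=13);rep(("push",c))
p=manip.state()["tcp_pos"]
manip.move_straight(p-.04*xs,.06)
manip.move_straight(p-.05*xs-.03*ys+[0,0,.10],.15)
manip.sleep(.3)
T=cam("top");im=manip.get_image("top")["pixels"]
m=cv2.inRange(cv2.cvtColor(im,cv2.COLOR_BGR2HSV),(100,120,80),(125,255,255));m[:, :310]=0;m[:,435:]=0;m[:130]=0;m[255:]=0
h=cv2.convexHull(np.argwhere(cv2.morphologyEx(m,2,np.ones((3,3))))[:,::-1].astype(np.int32));q=cv2.approxPolyN(h,4)[0]
print([L(plane(T,c,.16))[:2].tolist() for c in q.astype(float)])
h=cv2.cvtColor(im,cv2.COLOR_BGR2HSV);m=cv2.inRange(h,(0,110,60),(8,255,255))|cv2.inRange(h,(172,110,60),(180,255,255))
m[:,:318]=0;m[:,340:]=0;m[:180]=0;m[210:]=0
y,x=np.nonzero(m);print("red",L(plane(T,(x.mean(),y.mean()),.086)),len(x));rep("end")
E
```

```text
('touch', True) 21.32 [-0.1034  0.008   0.1505] F xs,ys,z -2.8 -0.1 2.9
('push', True) 22.03 [-0.1024  0.0081  0.1497] F xs,ys,z -8.6 -0.8 5.5
[[-0.0874, -0.0924], [-0.0866, 0.0932], [0.067, 0.0934], [0.0668, -0.0923]]
red [-0.1016  0.024   0.086 ] 74
end 24.05 [-0.1525 -0.0219  0.249 ] F xs,ys,z 0.2 0.7 0.2
```

With the finger squarely on the edge, the platform does not move at 13 N (unlocked, about 2 N rolls it), so the bolt has it. The grip is home and the arm is clear.

```bash
python3 -c "
from station import manip
print(manip.job_done())"
```

```text
the job is handed in; nothing more can be done
None
```

The job is handed in at about 24 s of the 42 s: the grip is home at the green dot, the platform held 18 mm back against a 13 N push so the bolt should be in its slot (I could not see it directly), both flasks are standing, and the arm never went near the bottle or beaker; the hand-in returned no verdict.

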